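# Pack up the run-on rest and lap the cleaver

## Task

Stack packing plates, one squarely on another, on the yellow pad of the honing fixture, long sides running the same way as the clamped cleaver, and stop when the top of the stack is level with the red mark on the gauge; plates not needed stay off the stack. Then take the lapping stone, set its terracotta face flat on the stack, long side along the blade, and slide it lightly from there onto the cleaver and along the blade towards the handle until its front end is just short of the handle, keeping contact all the way; make two such strokes, each starting from the stack. Finally put the stone back flat in the middle of its green mat, leaving the stack at the mark and the other things on the bench where they are.

Things in the scene. Friction and masses are not known exactly. Their poses are not given: they have to be found in the camera images.
- t1_c (a point): centre of bare-aluminium thin packing plate 1, a flat block 64 x 40 x 10 mm; origin at its middle, 5 mm above its underside; its x runs along the 64 mm, y along the 40 mm, z through the 10 mm. It starts flat on the table somewhere in the row of plates nearest the robot, and may be absent (0.10 kg)
- t2_c (a point): centre of bare-aluminium thin packing plate 2, a flat block 64 x 40 x 10 mm; origin at its middle, 5 mm above its underside; its x runs along the 64 mm, y along the 40 mm, z through the 10 mm. It starts flat on the table somewhere in the row of plates nearest the robot, and may be absent (0.10 kg)
- t3_c (a point): centre of bare-aluminium thin packing plate 3, a flat block 64 x 40 x 10 mm; origin at its middle, 5 mm above its underside; its x runs along the 64 mm, y along the 40 mm, z through the 10 mm. It starts flat on the table somewhere in the row of plates nearest the robot, and may be absent (0.10 kg)
- t4_c (a point): centre of bare-aluminium thin packing plate 4, a flat block 64 x 40 x 10 mm; origin at its middle, 5 mm above its underside; its x runs along the 64 mm, y along the 40 mm, z through the 10 mm. It starts flat on the table somewhere in the row of plates nearest the robot, and may be absent (0.10 kg)
- t5_c (a point): centre of bare-aluminium thin packing plate 5, a flat block 64 x 40 x 10 mm; origin at its middle, 5 mm above its underside; its x runs along the 64 mm, y along the 40 mm, z through the 10 mm. It starts flat on the table somewhere in the row of plates nearest the robot, and may be absent (0.10 kg)
- t6_c (a point): centre of bare-aluminium thin packing plate 6, a flat block 64 x 40 x 10 mm; origin at its middle, 5 mm above its underside; its x runs along the 64 mm, y along the 40 mm, z through the 10 mm. It starts flat on the table somewhere in the row of plates nearest the robot, and may be absent (0.10 kg)
- k1_c (a point): centre of blue thick packing plate 1, a flat block 64 x 40 x 20 mm; origin at its middle, 10 mm above its underside; its x runs along the 64 mm, y along the 40 mm, z through the 20 mm. It starts flat on the table somewhere in the row of plates nearest the robot, and may be absent (0.20 kg)
- k2_c (a point): centre of blue thick packing plate 2, a flat block 64 x 40 x 20 mm; origin at its middle, 10 mm above its underside; its x runs along the 64 mm, y along the 40 mm, z through the 20 mm. It starts flat on the table somewhere in the row of plates nearest the robot, and may be absent (0.20 kg)
- bed (a point): centre of the yellow pad (44 x 68 mm) on the dark steel honing fixture, on its base's upper face 12 mm above the table; the stack is built here. y runs along the fixture from the gauge to the cleaver's handle, x across, z up. The fixture is fixed but placed anew at each start. The anvil's wall stands at y = +40 mm from here, the gauge post at y = -56 mm; the x sides are free for fingers
- mark (a point): the red pointer of the white gauge post (64 mm high) at the end of the pad, 60 mm above the pad, where the stack's top must be; axes as the pad's. That height is 6 thin plates, or 1 thick and 4 thin, or 2 thick and 2 thin; at every start at least one of these can be made
- blade: the fixed cleaver clamped flat on the anvil; its origin is at table height, 110 mm along the fixture's y from the pad's centre; axes as the pad's
- blade_mid (a point): middle of the cleaver blade's flat upper face (90 mm in x, 160 mm in y), 59 mm above the pad (1 mm below the mark), 120 mm along y from the pad's centre; axes as the pad's. The toe is at y = -80 mm, beside the stack; a bolster and handle rise 4 to 10 mm above the face from y = +80 mm. The stone's centre should end at y = +20 to +35 mm and keep within 20 mm of the middle line
- stone_c (a point): centre of the lapping stone, a block 80 x 40 x 40 mm, about 0.25 kg: terracotta-coloured abrasive below (16 mm high), light wooden grip above (70 x 40 x 24 mm). Origin 20 mm above the underside; x along the 80 mm, y across the 40 mm (grip it across this), z up
- stone: the same lapping stone; origin at the centre of its underside, same axes
- mat_c (a point): centre of the upper face of the stone's green mat (fixed, 150 mm in x, 110 mm in y, 2 mm thick), to the robot's right of the fixture
- oil: bystander: grey oil bottle 52 mm across, 130 mm high; origin at its foot
- wrench: bystander: wrench lying beyond the fixture
- driver: bystander: screwdriver lying at the robot's right
- tin: bystander: tin 66 mm across, 75 mm high; origin at its foot
Mind the look-alikes: they are no part of the job. What is shaped like the part that bears t1_c but blue or pink is not meant.

How it is judged:
On the way, in this order (a step that is already met when the one before it is completed fails the run):
1. the stack on the pad reaches exactly to the mark, let go of (((z of t1_c in the frame of bed between 0.052 and 0.058 m and horizontal distance between t1_c and bed below 0.018 m and angle between the z axis of t1_c and the z axis of bed, either way round below 0.06 rad and angle between the x axis of t1_c and the y axis of bed, either way round below 0.2 rad) or (z of t2_c in the frame of bed between 0.052 and 0.058 m and horizontal distance between t2_c and bed below 0.018 m and angle between the z axis of t2_c and the z axis of bed, either way round below 0.06 rad and angle between the x axis of t2_c and the y axis of bed, either way round below 0.2 rad) or (z of t3_c in the frame of bed between 0.052 and 0.058 m and horizontal distance between t3_c and bed below 0.018 m and angle between the z axis of t3_c and the z axis of bed, either way round below 0.06 rad and angle between the x axis of t3_c and the y axis of bed, either way round below 0.2 rad) or (z of t4_c in the frame of bed between 0.052 and 0.058 m and horizontal distance between t4_c and bed below 0.018 m and angle between the z axis of t4_c and the z axis of bed, either way round below 0.06 rad and angle between the x axis of t4_c and the y axis of bed, either way round below 0.2 rad) or (z of t5_c in the frame of bed between 0.052 and 0.058 m and horizontal distance between t5_c and bed below 0.018 m and angle between the z axis of t5_c and the z axis of bed, either way round below 0.06 rad and angle between the x axis of t5_c and the y axis of bed, either way round below 0.2 rad) or (z of t6_c in the frame of bed between 0.052 and 0.058 m and horizontal distance between t6_c and bed below 0.018 m and angle between the z axis of t6_c and the z axis of bed, either way round below 0.06 rad and angle between the x axis of t6_c and the y axis of bed, either way round below 0.2 rad) or (z of k1_c in the frame of bed between 0.047 and 0.053 m and horizontal distance between k1_c and bed below 0.018 m and angle between the z axis of k1_c and the z axis of bed, either way round below 0.06 rad and angle between the x axis of k1_c and the y axis of bed, either way round below 0.2 rad) or (z of k2_c in the frame of bed between 0.047 and 0.053 m and horizontal distance between k2_c and bed below 0.018 m and angle between the z axis of k2_c and the z axis of bed, either way round below 0.06 rad and angle between the x axis of k2_c and the y axis of bed, either way round below 0.2 rad)) and not (horizontal distance between t1_c and bed below 0.05 m and z of t1_c in the frame of bed above 0.061 m) and not (horizontal distance between t2_c and bed below 0.05 m and z of t2_c in the frame of bed above 0.061 m) and not (horizontal distance between t3_c and bed below 0.05 m and z of t3_c in the frame of bed above 0.061 m) and not (horizontal distance between t4_c and bed below 0.05 m and z of t4_c in the frame of bed above 0.061 m) and not (horizontal distance between t5_c and bed below 0.05 m and z of t5_c in the frame of bed above 0.061 m) and not (horizontal distance between t6_c and bed below 0.05 m and z of t6_c in the frame of bed above 0.061 m) and not (horizontal distance between k1_c and bed below 0.05 m and z of k1_c in the frame of bed above 0.061 m) and not (horizontal distance between k2_c and bed below 0.05 m and z of k2_c in the frame of bed above 0.061 m) and contact force between the fingers and anything else below 0.5 N), for 0.3 s.
2. first stroke: the stone is set flat on the stack (horizontal distance between stone_c and bed below 0.025 m and z of stone_c in the frame of bed between 0.076 and 0.084 m and angle between the x axis of stone_c and the y axis of bed, either way round below 0.2 rad and angle between the z axis of stone_c and the z axis of bed, either way round below 0.1 rad), for 0.1 s.
3. first stroke: it has run onto the blade, in contact (y of stone_c in the frame of blade_mid between -0.048 and -0.02 m and x of stone_c in the frame of blade_mid between -0.022 and 0.022 m and contact force between stone and blade above 1 N), for 0.05 s.
4. first stroke: in contact past the middle of the blade (y of stone_c in the frame of blade_mid between -0.016 and 0.008 m and x of stone_c in the frame of blade_mid between -0.022 and 0.022 m and contact force between stone and blade above 1 N), for 0.05 s.
5. first stroke: in contact at the handle end of the blade (y of stone_c in the frame of blade_mid between 0.012 and 0.042 m and x of stone_c in the frame of blade_mid between -0.022 and 0.022 m and contact force between stone and blade above 1 N), for 0.05 s.
6. second stroke: the stone is set flat on the stack (all of step 2), for 0.1 s.
7. second stroke: it has run onto the blade, in contact (all of step 3), for 0.05 s.
8. second stroke: in contact past the middle of the blade (all of step 4), for 0.05 s.
9. second stroke: in contact at the handle end of the blade (all of step 5), for 0.05 s.
At the end, for the whole second after the job is handed in: The top plate's upper face is within 3 mm of the mark, flat, within 18 mm of the pad's centre and within 0.2 rad of the fixture's direction, with no plate above the mark; the stone is back upright and at rest with its centre within 35 mm of the mat's centre (((z of t1_c in the frame of bed between 0.052 and 0.058 m and horizontal distance between t1_c and bed below 0.018 m and angle between the z axis of t1_c and the z axis of bed, either way round below 0.06 rad and angle between the x axis of t1_c and the y axis of bed, either way round below 0.2 rad) or (z of t2_c in the frame of bed between 0.052 and 0.058 m and horizontal distance between t2_c and bed below 0.018 m and angle between the z axis of t2_c and the z axis of bed, either way round below 0.06 rad and angle between the x axis of t2_c and the y axis of bed, either way round below 0.2 rad) or (z of t3_c in the frame of bed between 0.052 and 0.058 m and horizontal distance between t3_c and bed below 0.018 m and angle between the z axis of t3_c and the z axis of bed, either way round below 0.06 rad and angle between the x axis of t3_c and the y axis of bed, either way round below 0.2 rad) or (z of t4_c in the frame of bed between 0.052 and 0.058 m and horizontal distance between t4_c and bed below 0.018 m and angle between the z axis of t4_c and the z axis of bed, either way round below 0.06 rad and angle between the x axis of t4_c and the y axis of bed, either way round below 0.2 rad) or (z of t5_c in the frame of bed between 0.052 and 0.058 m and horizontal distance between t5_c and bed below 0.018 m and angle between the z axis of t5_c and the z axis of bed, either way round below 0.06 rad and angle between the x axis of t5_c and the y axis of bed, either way round below 0.2 rad) or (z of t6_c in the frame of bed between 0.052 and 0.058 m and horizontal distance between t6_c and bed below 0.018 m and angle between the z axis of t6_c and the z axis of bed, either way round below 0.06 rad and angle between the x axis of t6_c and the y axis of bed, either way round below 0.2 rad) or (z of k1_c in the frame of bed between 0.047 and 0.053 m and horizontal distance between k1_c and bed below 0.018 m and angle between the z axis of k1_c and the z axis of bed, either way round below 0.06 rad and angle between the x axis of k1_c and the y axis of bed, either way round below 0.2 rad) or (z of k2_c in the frame of bed between 0.047 and 0.053 m and horizontal distance between k2_c and bed below 0.018 m and angle between the z axis of k2_c and the z axis of bed, either way round below 0.06 rad and angle between the x axis of k2_c and the y axis of bed, either way round below 0.2 rad)) and not (horizontal distance between t1_c and bed below 0.05 m and z of t1_c in the frame of bed above 0.061 m) and not (horizontal distance between t2_c and bed below 0.05 m and z of t2_c in the frame of bed above 0.061 m) and not (horizontal distance between t3_c and bed below 0.05 m and z of t3_c in the frame of bed above 0.061 m) and not (horizontal distance between t4_c and bed below 0.05 m and z of t4_c in the frame of bed above 0.061 m) and not (horizontal distance between t5_c and bed below 0.05 m and z of t5_c in the frame of bed above 0.061 m) and not (horizontal distance between t6_c and bed below 0.05 m and z of t6_c in the frame of bed above 0.061 m) and not (horizontal distance between k1_c and bed below 0.05 m and z of k1_c in the frame of bed above 0.061 m) and not (horizontal distance between k2_c and bed below 0.05 m and z of k2_c in the frame of bed above 0.061 m) and horizontal distance between stone_c and mat_c below 0.035 m and angle between stone_c's own z axis and vertical below 0.08 rad and height (world z) of stone_c between 0.018 and 0.026 m and linear speed of stone below 0.02 m/s); the robot touches nothing.
It fails at once if the stone is pressed on the blade with more than 40 N (contact force between stone and blade above 40 N).
It fails at once if a bystander is moved more than 6 cm (distance of any of oil, wrench, driver, tin from where it was at the start of the episode above 0.06 m).
Of t1, t2, t3, t4, t5, t6, k1, k2 only 6 to 8 are there at a start; the rules pass over those that are not, and their reading is None.
At some moment in a run one of stone may be knocked a few centimetres aside while the robot is not near it.
Once in a run the grip may slacken for a moment while it holds something.
It also fails if it takes over 208 s, if anything falls off the work surface, if the arm or the gripper's body presses on something with over 40 N, if the wrist force passes 120 N, or if a joint passes its speed limit or range.

## Robot

A 6-joint arm with a two-finger parallel gripper is mounted at the origin on the work surface. World frame = base frame: x ahead of the robot, y to its left, z up, the work surface at z = 0. Lengths are in m, angles in rad, forces in N, time in s.
With the tool pointing down it reaches from about 0.3 to 0.825 m from the base axis. Payload 5.4 kg.
Tool frame: the origin (TCP) lies at the very end of the fingers, on their centre line; the grasp point (between the pads) lies 19 mm behind it; z points along the fingers, x is the direction in which the jaws open and shut, and the axes are right-handed (so a half turn about z gives the same grasp; the last joint's range is limited). The gripper opens to 92 mm and grips with 3 to 60 N. Pads are 20 mm wide; open, the fingers measure 128 mm over their backs; the gripper's body (75 mm by 189 mm) begins 69 mm behind the grasp point.
Start: joints at [1.125, 0.158, 1.597, -0, 1.386, -0.21], TCP at [0.134, 0.559, 0.215] pointing down, gripper open.
Joint ranges: [-2.91, 2.91], [-0.94, 2.29], [0.18, 2.7], [-1.29, 4.43], [0.17, 2.64], [-3, 3]. Speed limits (rad/s): [2.57, 2.57, 3.14, 3.14, 3.14, 3.14].

## Interface

Orientations are given as a rotation vector (axis times angle).
In Python, from workcell import bot gives the robot as it stands. Calls block until the motion is done:
- bot.goto(position, orientation): joint-space move of the TCP to a pose.
- bot.line_to(position, rot=None, max_speed=0.15): straight line of the TCP; rot=None keeps the orientation; max_speed is the mean speed in m/s.
- bot.set_joints(angles): joint-space move.
- bot.set_gripper(opening, newtons=None): opening from 0.0 (shut) to 1.0 (fully open); newtons is the grip in N (None keeps the last); returns when the fingers have stopped.
- bot.hold(seconds).
- bot.inverse_kinematics(position, orientation): joint angles nearest the present ones, or None.
- bot.read_camera(name): name is "scene" or "side" or "wrist"; returns a dict with "pixels" (420x560x3 uint8, blue, green, red), "fx", "fy", "cx", "cy" (pixels), "R" (3x3) and "t" (3): a world point X has camera coordinates R X + t. Camera axes: x right, y down, z forward; pixel columns grow to the right and rows downward; lengths in m; the calibration is good to about 2 mm. The wrist camera is an equidistant fisheye: a pixel r from the principal point sees the ray r / f radians off the axis. A picture is of the moment at which its call begins. There is no depth.
A pose or a line that the arm cannot do raises bot.MotionError and nothing moves.
- bot.job_done(): hands the job in, once; it reports no verdict.
Readings, each from a call of its own:
- bot.current_clock(): time.
- bot.current_joints(): joint angles.
- bot.current_joint_vel(): joint speeds.
- bot.current_effort(): joint torques, N m.
- bot.current_ee_pos(): TCP position.
- bot.current_tool_rot(): TCP orientation.
- bot.current_contact_force(): force on the tool from outside, world axes, zero at the start.
- bot.current_ft_torque(): the same for the moment, N m.
- bot.current_opening(): opening from 0.0 (shut) to 1.0 (fully open).
Only numpy, scipy, OpenCV 4.12 (cv2) and the standard library are available. Lean on these libraries where they do the work, as an engineer would, in place of code of your own. Each camera call takes 0.05 s, during which the arm holds its last target. There are 200 camera calls.

## Working session

There is one attempt and no reset: what is moved stays moved. The work goes in short steps, each a Python script; the robot and the scene stay as the last script left them, time stands still between calls to the robot, and variables do not carry over. Pictures are saved under pics/ and viewed, about 12 in all and at most 16, crops included, and the job is handed in when it is done.

```bash
mkdir -p pics; ls
python3 - <<'E'
from workcell import bot
import cv2,numpy as np,pickle
d={}
for n in ["scene","side","wrist"]:
    c=bot.read_camera(n); d[n]=c; cv2.imwrite(f"pics/{n}0.png",c["pixels"])
    R=np.array(c["R"]);t=np.array(c["t"]);print(n,c["fx"],c["fy"],c["cx"],c["cy"],"pos",(-R.T@t).round(3),"fwd",R[2].round(3))
pickle.dump(d,open("d0.pkl","wb"))
print(bot.current_clock(),bot.current_tool_rot(),bot.current_opening())
E
```

```text
pics
scene 424.9926516260806 424.9926516260806 277.0131505654663 208.28600921301802 pos [1.126 0.587 0.754] fwd [-0.519 -0.573 -0.634]
side 478.5211478199464 478.5211478199464 275.48617115770975 219.18368451764047 pos [ 0.113 -0.801  0.825] fwd [ 0.392  0.659 -0.642]
wrist 325.19226210127806 325.19226210127806 278.7073931696009 207.05670887247302 pos [0.055 0.578 0.384] fwd [ 0.277 -0.068 -0.958]
0.15 [ 2.46679087e+00  1.94435344e+00 -2.06192929e-03] 0.9996049631284062
```

View pics/scene0.png

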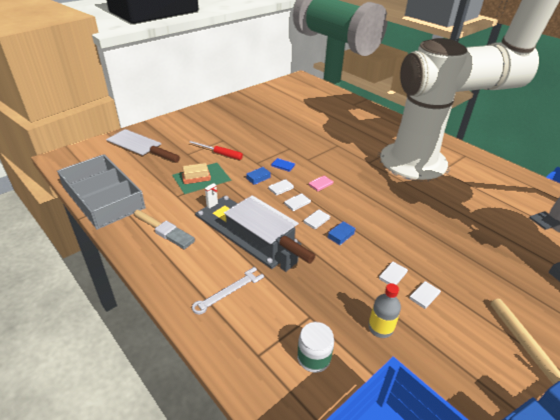

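View pics/side0.png

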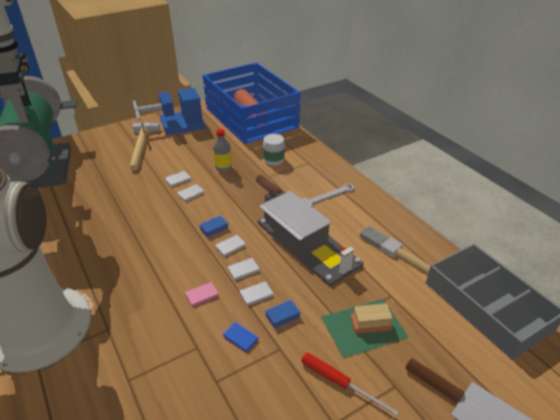

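Candidates seen in the side picture:
- Thin bare plates at (178,179), (191,192), (231,245), (243,269) and (257,293).
- Thick blue plates at (215,226) and (283,313).
- Look-alikes to leave alone: pink at (202,294) and thin saturated blue at (241,336).

Other items are the yellow pad (328,259), the stone (373,318) on its mat, a loose cleaver lower right, and a brush and scraper. My plan is 2 thick and 2 thin plates. I'll measure coarsely first, then take a close wrist look.

```bash
cat > h.py <<'E'
import cv2,numpy as np
from scipy.spatial.transform import Rotation as Ro
def rays(c,uv,fish=False):
    uv=np.atleast_2d(uv).astype(float); x=(uv[:,0]-c["cx"])/c["fx"]; y=(uv[:,1]-c["cy"])/c["fy"]
    if fish:
        r=np.hypot(x,y)+1e-12; d=np.c_[x/r*np.sin(r),y/r*np.sin(r),np.cos(r)]
    else: d=np.c_[x,y,np.ones_like(x)]
    R=np.array(c["R"]); return -R.T@np.array(c["t"]), d@R
def plane(c,uv,z,fish=False):
    o,d=rays(c,uv,fish); return (o+d*((z-o[2])/d[:,2])[:,None])[:,:2]
def proj(c,X,fish=False):
    p=np.atleast_2d(X)@np.array(c["R"]).T+np.array(c["t"])
    if fish:
        r=np.hypot(p[:,0],p[:,1]);k=np.arctan2(r,p[:,2])/(r+1e-12)
        return np.c_[c["cx"]+c["fx"]*k*p[:,0],c["cy"]+c["fy"]*k*p[:,1]]
    return np.c_[c["cx"]+c["fx"]*p[:,0]/p[:,2],c["cy"]+c["fy"]*p[:,1]/p[:,2]]
COL={"white":((0,0,150),(179,50,255)),"blue":((100,90,40),(130,255,255)),"yellow":((22,120,120),(35,255,255)),
     "green":((45,60,30),(90,255,255)),"wood":((10,40,120),(28,200,255)),"terra":((0,100,80),(11,255,255))}
def rects(c,col,z,fish=False,amin=60,mask=None):
    """blobs of a colour -> (px centre, world centre, long, short, angle of long side)"""
    hsv=cv2.cvtColor(c["pixels"],cv2.COLOR_BGR2HSV); m=cv2.inRange(hsv,*COL[col]) if mask is None else mask
    m=cv2.morphologyEx(m,cv2.MORPH_OPEN,np.ones((3,3)))
    out=[]
    for k in cv2.findContours(m,cv2.RETR_EXTERNAL,cv2.CHAIN_APPROX_NONE)[0]:
        if cv2.contourArea(k)<amin: continue
        P=plane(c,k[:,0],z,fish)
        (cx,cy),(w,h),a=cv2.minAreaRect((P*1000).astype(np.float32))
        if w<h: w,h,a=h,w,a+90
        out.append((k[:,0].mean(0).round(0),np.array([cx,cy])/1000,w,h,(np.deg2rad(a)+np.pi/2)%np.pi-np.pi/2))
    return out
def show(rs):
    for p,w,l,s,a in rs: print(p,w.round(4),"%.0fx%.0f a=%.3f"%(l,s,a))
def down(ang):
    """tool pointing down, jaw axis (tool x) at world angle ang, rotvec"""
    x=np.array([np.cos(ang),np.sin(ang),0]); z=np.array([0,0,-1.])
    return Ro.from_matrix(np.c_[x,np.cross(z,x),z]).as_rotvec()
E
python3 - <<'E'
from h import *; import pickle
d=pickle.load(open("d0.pkl","rb"))
for n in ["side","scene"]:
    for col,z in [("white",.01),("blue",.02),("yellow",.012),("green",.002),("wood",.042),("terra",.01)]:
        print(n,col); show([r for r in rects(d[n],col,z) if .2<r[1][0]<.85 and abs(r[1][1])<.6 and r[2]<260])
    for p in [(.4,.2),(.5,0)]: pass
c=d["side"]; hsv=cv2.cvtColor(c["pixels"],cv2.COLOR_BGR2HSV)
for u,v in [(231,245),(257,293),(215,226),(283,313),(241,336),(202,294),(328,259),(295,215),(372,312),(373,325)]: print((u,v),hsv[v,u])
from workcell import bot
R=Ro.from_rotvec(bot.current_tool_rot()).as_matrix();print(R.round(3),np.arctan2(R[1,0],R[0,0]))
w=d["wrist"];Rw=np.array(w["R"]);print((R.T@(-Rw.T@np.array(w["t"])-bot.current_ee_pos())).round(4),(R.T@Rw.T).round(3))
E
```

```text
side white
[256. 292.] [ 0.4424 -0.1595] 66x42 a=-0.083
[243. 267.] [ 0.4529 -0.0767] 66x42 a=-0.064
[392. 244.] [ 0.8088 -0.1982] 38x37 a=0.250
[230. 244.] [0.4636 0.0121] 64x41 a=0.109
[306. 207.] [0.736  0.0391] 253x173 a=0.127
[190. 191.] [0.4651 0.2688] 66x43 a=0.197
[177. 177.] [0.4591 0.3524] 65x43 a=0.078
[273. 139.] [0.8173 0.3977] 60x58 a=-0.545
side blue
[240. 336.] [ 0.3531 -0.2555] 64x41 a=-1.192
[282. 313.] [ 0.4582 -0.2493] 65x48 a=-0.041
[214. 226.] [0.4547 0.0856] 66x51 a=0.079
side yellow
[327. 256.] [ 0.6466 -0.1517] 70x45 a=-1.546
[222. 160.] [0.6145 0.3626] 67x52 a=1.159
side green
[363. 332.] [ 0.5935 -0.3554] 148x108 a=-0.200
[273. 156.] [0.7701 0.3152] 55x35 a=-0.545
side wood
side terra
[450. 387.] [ 0.6386 -0.5525] 37x13 a=-1.248
[326. 370.] [ 0.4591 -0.4014] 106x32 a=-1.171
[369. 327.] [ 0.5987 -0.3699] 82x32 a=-0.815
[267. 184.] [0.6695 0.1843] 90x27 a=-1.445
[220. 132.] [0.6854 0.5279] 56x27 a=1.114
scene white
[317. 340.] [0.7286 0.2794] 85x67 a=0.868
[393. 307.] [0.5409 0.3289] 49x27 a=0.310
[425. 294.] [0.4577 0.3526] 66x43 a=0.057
[226. 291.] [0.79   
[... 719 characters left out ...]
.204
scene wood
scene terra
[392. 290.] [0.5085 0.2979] 41x30 a=0.426
[298. 249.] [0.5794 0.0626] 109x31 a=-1.526
[196. 180.] [ 0.6141 -0.341 ] 78x24 a=-0.464
[165. 153.] [ 0.6117 -0.5299] 129x31 a=-1.338
[228. 152.] [ 0.4499 -0.4088] 121x47 a=-1.221
(231, 245) [ 10   4 191]
(257, 293) [ 10   4 190]
(215, 226) [108 153 152]
(283, 313) [108 156 152]
(241, 336) [110 173 174]
(202, 294) [171  89 209]
(328, 259) [ 26 254 186]
(295, 215) [170   5 167]
(372, 312) [ 19 104 184]
(373, 325) [ 18 114 119]
[[ 0.234  0.972 -0.001]
 [ 0.972 -0.234 -0.001]
 [-0.001 -0.    -1.   ]] 1.3350232463900462
[-1.000e-04 -8.150e-02 -1.698e-01] [[ 1.    -0.001 -0.   ]
 [ 0.001  0.958  0.286]
 [ 0.    -0.286  0.958]]
```

View pics/wrist0.png

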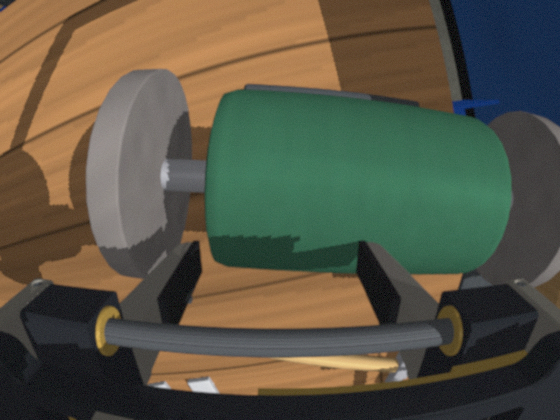

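The wrist picture shows the green grinder under the start pose, so I go up first and then look from above the plates and the fixture.

Run:
```python
from h import *; from workcell import bot; import pickle
t0=bot.current_clock()
p=list(bot.current_ee_pos()); p[2]=.33; bot.line_to(p)
print(bot.current_clock()-t0)
d={}
for n,P in [("A",(.48,-.08,.33)),("B",(.70,-.12,.33))]:
    bot.goto(P,down(np.pi/2)); print(n,bot.current_clock(),np.round(bot.current_joints(),2))
    c=bot.read_camera("wrist"); d[n]=c; cv2.imwrite(f"pics/w{n}.png",c["pixels"])
pickle.dump(d,open("d1.pkl","wb"))
for n in "AB":
    for col,z in [("white",.01),("white",.071),("blue",.02),("yellow",.012),("green",.002),("wood",.042),("terra",.01)]:
        print(n,col,z); show([r for r in rects(d[n],col,z,True,150) if .2<r[1][0]<.85 and abs(r[1][1])<.6 and r[2]<260])
cv2.imwrite("pics/AB.png",cv2.resize(np.hstack([d["A"]["pixels"],d["B"]["pixels"]]),(800,300),interpolation=cv2.INTER_AREA))
```

```text
0.9167
A 3.6417 [-0.41 -0.13  1.66  0.    1.61 -1.98]
B 4.5833 [-0.34  0.48  0.97 -0.    1.69 -1.91]
A white 0.01
[353. 308.] [0.7454 0.0595] 64x34 a=0.095
[310. 265.] [ 0.6557 -0.0266] 180x122 a=-1.461
[512. 162.] [0.4582 0.3507] 63x41 a=0.076
[478. 161.] [0.4627 0.2668] 64x40 a=0.140
[338. 154.] [0.4608 0.011 ] 64x40 a=0.094
[280. 147.] [ 0.4503 -0.0773] 64x40 a=-0.058
[226. 140.] [ 0.4395 -0.1595] 65x41 a=-0.078
A white 0.071
[353. 308.] [0.7022 0.0422] 56x29 a=0.095
[ 16. 256.] [ 0.6307 -0.5933] 148x72 a=-1.268
[310. 265.] [ 0.6237 -0.0332] 158x106 a=-1.461
[512. 162.] [0.4508 0.2972] 56x36 a=0.076
[478. 161.] [0.4547 0.2237] 56x35 a=0.140
[338. 154.] [ 4.531e-01 -3.000e-04] 56x35 a=0.094
[280. 147.] [ 0.4439 -0.0776] 56x35 a=-0.058
[226. 140.] [ 0.4344 -0.1495] 57x36 a=-0.078
A blue 0.02
[549. 289.] [0.7369 0.5608] 186x58 a=1.048
[173. 154.] [ 0.4573 -0.2418] 63x43 a=-0.047
[389. 152.] [0.4542 0.0909] 64x43 a=0.070
[171.  88.] [ 0.3557 -0.2416] 64x39 a=-1.202
A yellow 0.012
[224. 263.] [ 0.6437 -0.1711] 46x30 a=0.127
A green 0.002
[125. 227.] [ 0.5901 -0.3551] 149x109 a=-0.201
A
[... 1526 characters left out ...]
45 -0.242 ] 57x43 a=-0.045
B yellow 0.012
[244. 130.] [ 0.6435 -0.171 ] 46x30 a=0.093
B green 0.002
[499. 203.] [0.7573 0.2968] 62x40 a=-0.307
[133. 105.] [ 0.5906 -0.3551] 148x109 a=-0.199
B wood 0.042
[482. 231.] [0.7971 0.2394] 84x44 a=1.540
[515. 179.] [0.7047 0.311 ] 226x25 a=1.571
[428. 206.] [0.7554 0.122 ] 144x127 a=1.570
[135. 155.] [ 0.6733 -0.3368] 62x18 a=1.393
[182. 135.] [ 0.6477 -0.2587] 81x78 a=-1.570
[125. 112.] [ 0.607  -0.3514] 73x51 a=-0.424
[ 78. 126.] [ 0.614  -0.4583] 165x100 a=-1.549
[57. 78.] [ 0.5323 -0.4839] 46x36 a=-0.008
[91. 20.] [ 0.4408 -0.4154] 120x52 a=-1.082
[90.  3.] [ 0.4221 -0.4162] 76x18 a=1.336
B terra 0.01
[104.  27.] [ 0.4548 -0.4072] 109x31 a=-1.164
```

View pics/AB.png

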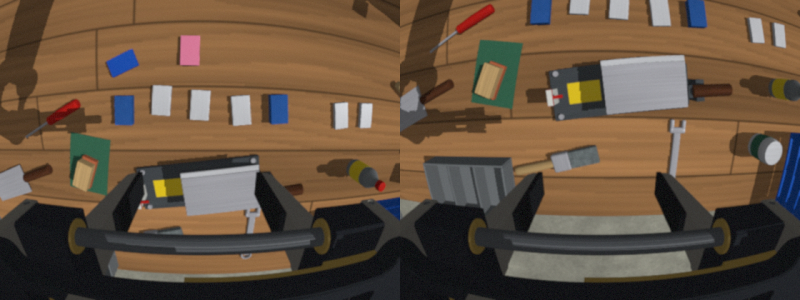

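Run:
```python
from h import *; import pickle
d=pickle.load(open("d1.pkl","rb"))
for n in "AB":
    c=d[n]; hsv=cv2.cvtColor(c["pixels"],cv2.COLOR_BGR2HSV)
    m=cv2.inRange(hsv,(20,120,40),(40,255,255)); print(n,"yellow"); show([r for r in rects(c,"",.012,True,100,m) if abs(r[1][1]+.16)<.05 and abs(r[1][0]-.64)<.05])
    for v in (150,165,175,185): 
        m=cv2.inRange(hsv,(0,0,v),(179,50,255)); print(n,v); show([r for r in rects(c,"",.071,True,800,m) if abs(r[1][1]+.03)<.05])
    m=cv2.inRange(hsv,(8,60,130),(28,200,255)); 
c=d["B"]; x=c["pixels"][50:190,90:420]; cv2.imwrite("pics/Bc.png",cv2.resize(x,None,fx=2.4,fy=2.4,interpolation=cv2.INTER_CUBIC))
```

```text
A yellow
[235. 262.] [ 0.6415 -0.1535] 66x46 a=-1.446
A 150
[310. 265.] [ 0.6237 -0.0332] 158x106 a=-1.461
[338. 154.] [ 4.531e-01 -3.000e-04] 56x35 a=0.094
[280. 147.] [ 0.4439 -0.0776] 56x35 a=-0.058
A 165
[338. 154.] [4.53e-01 2.00e-04] 55x35 a=0.110
[280. 147.] [ 0.4439 -0.0774] 56x34 a=-0.068
A 175
[338. 154.] [ 4.532e-01 -3.000e-04] 55x33 a=0.081
[280. 147.] [ 0.4437 -0.0773] 53x33 a=-0.060
A 185
[338. 154.] [0.4527 0.    ] 52x32 a=0.108
[280. 147.] [ 0.4434 -0.077 ] 52x33 a=-0.006
B yellow
[258. 128.] [ 0.6411 -0.1511] 70x46 a=-1.459
B 150
[342. 117.] [ 0.6211 -0.0327] 159x100 a=-1.458
[364.  17.] [ 0.482  -0.0051] 52x35 a=0.099
B 165
[379. 130.] [0.6363 0.015 ] 65x57 a=-1.456
[342.  90.] [ 0.5867 -0.0366] 157x29 a=-1.450
B 175
B 185
```

View pics/Bc.png

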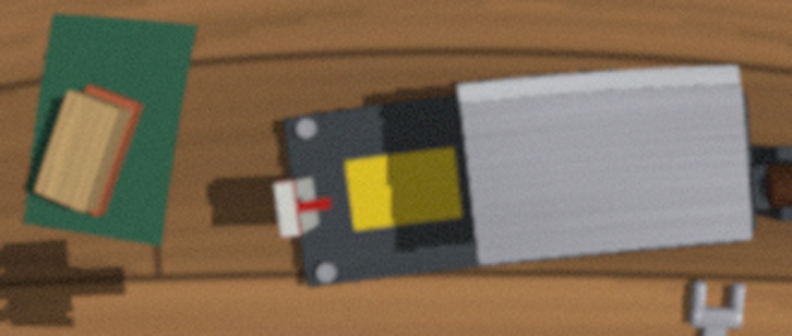

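Measurements agree between views: pad centre (0.641, -0.152), fixture y at 1.683 rad, and blade_mid about (0.628, -0.033). The crop shows the stone on the mat at left, the gauge with its red pointer at (310,204), the yellow pad at (405,188) and the blade at (610,165). The thick plates I chose are the two in the row, not the lone skewed blue one. I'll place the first thick plate now.

```bash
cat > act.py <<'E'
from h import *; from workcell import bot
PHI=1.683; PAD=np.array([.6412,-.152]); YH=np.array([np.cos(PHI),np.sin(PHI)]); XH=np.array([YH[1],-YH[0]])
def fx(x,y): return PAD+x*XH+y*YH
def snap(n,name,view=None):
    c=bot.read_camera(n)
    if name: cv2.imwrite(f"pics/{name}.png",c["pixels"])
    return c
def pick(xy,jaw,z=.004,opn=.68,N=40,zup=.17):
    bot.set_gripper(opn); o=down(jaw)
    bot.goto((*xy,.10),o); bot.line_to((*xy,z),max_speed=.12)
    bot.set_gripper(0,N); a=bot.current_opening(); bot.line_to((*xy,zup),max_speed=.25)
    print("grip",round(a,3),"lifted",round(bot.current_opening(),3),"t",round(bot.current_clock(),1))
def place(xy,jaw,z,opn=.68,zup=.17):
    bot.goto((*xy,zup),down(jaw)); bot.line_to((*xy,z+.03),max_speed=.25); print("before",round(bot.current_opening(),3))
    bot.line_to((*xy,z),max_speed=.06); print("F",np.round(bot.current_contact_force(),1))
    bot.set_gripper(opn); bot.line_to((*xy,zup),max_speed=.25); print("placed t",round(bot.current_clock(),1))
E
python3 - <<'E'
from act import *
pick((.4573,-.2433),np.pi/2-.047)
print(bot.current_contact_force())
place(fx(0,0),PHI-np.pi/2,.012+.004+.0005)
snap("side","p1"); c=snap("wrist","w1")
im=cv2.imread("pics/p1.png")[150:330,200:420]; cv2.imwrite("pics/p1c.png",np.hstack([cv2.resize(im,(513,420)),c["pixels"][:, 140:420]]))
E
```

```text
grip 0.433 lifted 0.432 t 8.8
[ 0.22516636  0.31283163 -2.45662139]
before 0.431
F [-3.8  2.2  3.5]
placed t 12.9
```

View pics/p1c.png

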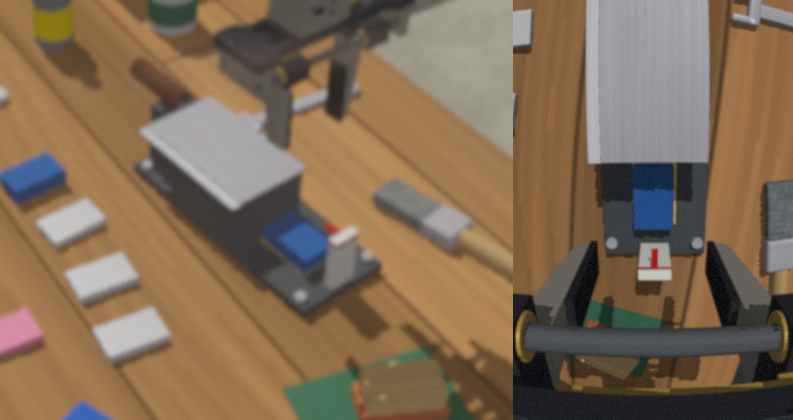

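The thick plate sits squarely on the pad: blue at (655,195) in the wrist half, with a narrow even yellow rim. Next are the other three plates, aborting if the opening is off.

Run:
```python
from act import *
h=.012+.02
for xy,a,th in [((.4545,.0890),.08,.02),((.4503,-.0773),-.06,.01),((.4395,-.1595),-.078,.01)]:
    pick(xy,np.pi/2+a)
    assert abs(bot.current_opening()-.432)<.02
    place(fx(0,0),PHI-np.pi/2,h+.0045); h+=th
bot.line_to((*fx(0,0),.30),max_speed=.3)
c=snap("side","p2"); w=snap("wrist","w2")
show([r for r in rects(w,"white",.072,True,150) if abs(r[1][1]+.1)<.12 and abs(r[1][0]-.64)<.07])
cv2.imwrite("pics/p2c.png",np.hstack([cv2.resize(c["pixels"][150:330,200:420],(513,420)),w["pixels"][:, 140:420]]))
```

```text
grip 0.432 lifted 0.43 t 16.6
before 0.43
F [-4.   1.4  5.1]
placed t 20.2
grip 0.425 lifted 0.425 t 24.0
before 0.422
F [-3.2  1.9  3.8]
placed t 27.5
grip 0.421 lifted 0.428 t 31.4
before 0.426
F [-3.5  1.6  4.1]
placed t 34.9
[279. 225.] [ 0.6479 -0.2092] 30x19 a=-0.019
[280. 178.] [ 0.6401 -0.1504] 63x38 a=-1.458
[276.  93.] [ 0.6214 -0.0322] 158x100 a=-1.457
```

View pics/p2c.png

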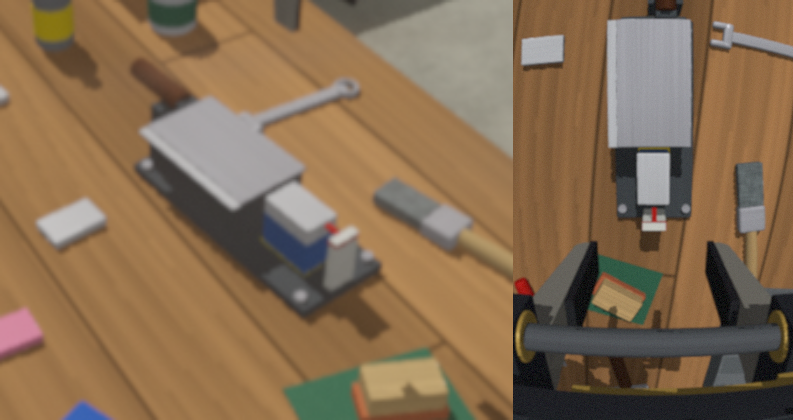

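The stack is level with the mark: top plate measured at (0.640, -0.150), 63x38 mm at z=0.072, and aligned. Next I look at the stone from above.

```bash
cat > stone.py <<'E'
from act import *
def look(xy,name,z=.26):
    bot.goto((xy[0]+.06,xy[1],z),down(np.pi/2)); w=snap("wrist",name); return w
def find(w,zmat=.002,ztop=.042):
    hsv=cv2.cvtColor(w["pixels"],cv2.COLOR_BGR2HSV)
    g=cv2.morphologyEx(cv2.inRange(hsv,(45,60,25),(95,255,255)),cv2.MORPH_OPEN,np.ones((3,3)))
    k=max(cv2.findContours(g,cv2.RETR_EXTERNAL,cv2.CHAIN_APPROX_NONE)[0],key=cv2.contourArea)
    hull=cv2.fillConvexPoly(np.zeros_like(g),cv2.convexHull(k),255)
    hull=cv2.dilate(hull,np.ones((5,5)))
    print("mat"); show(rects(w,"",zmat,True,500,cv2.morphologyEx(g,cv2.MORPH_CLOSE,np.ones((3,3)))))
    m=cv2.inRange(hsv,(12,40,90),(28,200,255))&hull; print("wood"); rs=rects(w,"",ztop,True,300,m); show(rs)
    t=cv2.inRange(hsv,(0,110,60),(11,255,255))&hull; print("terra"); show(rects(w,"",.018,True,60,t))
    return max(rs,key=lambda r:r[2]*r[3]) if rs else None
E
python3 - <<'E'
from stone import *
w=look((.5905,-.3551),"w3"); find(w)
cv2.imwrite("pics/w3c.png",cv2.resize(w["pixels"][80:330,130:430],None,fx=1.6,fy=1.6)); print(bot.current_clock())
E
```

```text
mat
[278. 128.] [ 0.5904 -0.3555] 149x109 a=-0.201
wood
[276. 144.] [ 0.6063 -0.3582] 71x40 a=-0.424
terra
37.175
```

View pics/w3c.png

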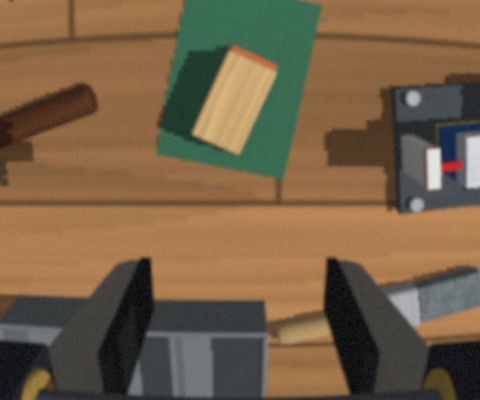

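The stone is at (0.606, -0.358), angle -0.424, on the mat centred (0.590, -0.355). Next I pick it up and make the first stroke under force feedback.

```bash
cat > stroke.py <<'E'
from act import *
G=.014; J=PHI-np.pi/2
Fz=lambda: bot.current_contact_force()[2]
def touch(xy,z,F0,Fd,dz=.0004,lim=.004):
    z0=z
    while Fz()-F0<Fd:
        z-=dz; assert z0-z<lim,("no contact",z,Fz()-F0)
        bot.line_to((*xy,z),max_speed=.02)
    return z
def stroke():
    p=fx(0,0); bot.goto((*p,.15),down(J)); bot.line_to((*p,.072+G+.004),max_speed=.15); bot.hold(.3)
    F0=np.mean([(bot.hold(.03),Fz())[1] for _ in range(5)]); print("F0",round(F0,2),"open",round(bot.current_opening(),3))
    z=touch(p,.072+G+.002,F0,1.5,lim=.006); zs=z; bot.hold(.25)
    print("stack z",round(z,4),"ee",np.round(bot.current_ee_pos(),4),"F",round(Fz()-F0,1),"t",round(bot.current_clock(),1))
    y=0; log=[]
    while y<.148-1e-6:
        y=min(y+.004,.148); Fd=2.0 if y<.07 else 7.0
        if abs(y-.076)<1e-6: z=touch(fx(0,y),z,F0,4,.0003,.003)
        e=(Fz()-F0)-Fd; z+=np.clip(.00006*e,-.0003,.0005)
        bot.line_to((*fx(0,y),z),max_speed=.05); f=Fz()-F0; log.append((round(y*1e3),round(z*1e3,1),round(f,1)))
        assert f<22,log
        assert bot.current_opening()>.40,("grip",log)
    bot.hold(.15); print(log); print("end F",np.round(bot.current_contact_force(),1),"open",round(bot.current_opening(),3),"t",round(bot.current_clock(),1))
    bot.line_to((*fx(0,y),z+.04),max_speed=.12)
E
python3 - <<'E'
from stroke import *
pick((.6063,-.3582),-.424+np.pi/2,z=.002+G,zup=.17,N=45)
assert bot.current_opening()>.40
stroke()
c=snap("side","p4"); cv2.imwrite("pics/p4c.png",cv2.resize(c["pixels"][120:330,180:430],(750,600)))
E
```

```text
grip 0.431 lifted 0.431 t 40.2
F0 -2.13 open 0.433
stack z 0.086 ee [ 0.6413 -0.1521  0.0865] F 6.3 t 43.9
[(4, np.float64(86.3), np.float64(4.7)), (8, np.float64(86.4), np.float64(2.6)), (12, np.float64(86.5), np.float64(3.9)), (16, np.float64(86.6), np.float64(3.6)), (20, np.float64(86.7), np.float64(3.4)), (24, np.float64(86.8), np.float64(2.0)), (28, np.float64(86.8), np.float64(0.3)), (32, np.float64(86.6), np.float64(0.1)), (36, np.float64(86.5), np.float64(-0.4)), (40, np.float64(86.4), np.float64(0.5)), (44, np.float64(86.3), np.float64(1.7)), (48, np.float64(86.3), np.float64(2.2)), (52, np.float64(86.3), np.float64(1.9)), (56, np.float64(86.3), np.float64(2.8)), (60, np.float64(86.3), np.float64(1.9)), (64, np.float64(86.3), np.float64(3.3)), (68, np.float64(86.4), np.float64(2.8)), (72, np.float64(86.2), np.float64(-0.5)), (76, np.float64(85.0), np.float64(8.3)), (80, np.float64(85.0), np.float64(5.7)), (84, np.float64(85.0), np.float64(6.0)), (88, np.float64(84.9), np.float64(8.0)), (92, np.float64(85.0), np.float64(6.4)), (96, np.float64(84.9), np.float64(7.1)), (100, np.float64(84.9), np.float64(7.6)), (104, np.float64(85.0), np.float64(8.2)), (108, np.float64(85.0), np.float64(8.2)), (112, np.float64(85.1), np.float64(7.1)), (116, np.float64(85.1), np.float64(7.3)), (120, np.float64(85.1), np.float64(8.2)), (124, np.float64(85.2), np.float64(6.7)), (128, np.float64(85.2), np.float64(7.3)), (132, np.float64(85.2), np.float64(7.6)), (136, np.float64(85.2), np.float64(6.8)), (140, np.float64(85.2), np.float64(7.4)), (144, np.float64(85.3), np.float64(8.1)), (148, np.float64(85.3), np.float64(7.7))]
end F [ 1.3 -2.3  5.6] open 0.433 t 54.4
```

View pics/p4c.png

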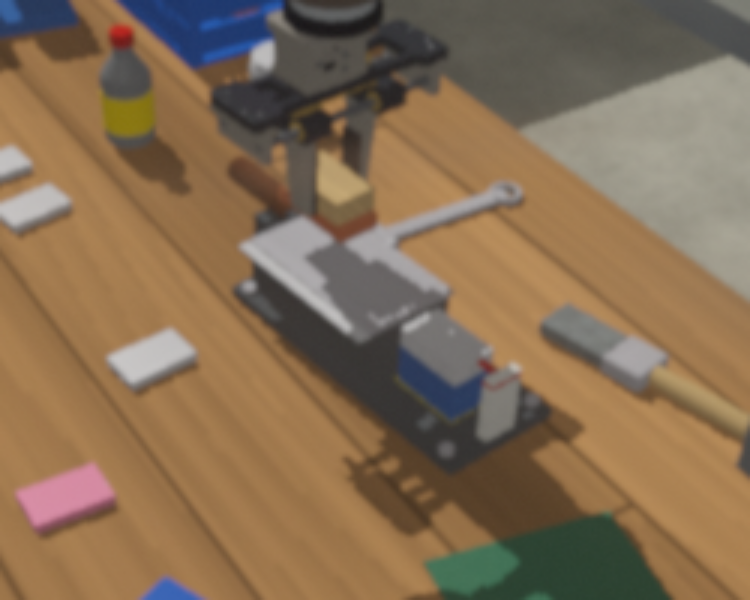

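Stroke one ran with a steady 6–8 N on the blade, and the stone is level in the grip. The stack still stands at the mark, (440,345) in the crop. Second stroke next, with a slightly firmer touch on the stack, then the stone goes back to the mat.

```bash
sed -i 's/Fd=2.0 if/Fd=3.5 if/' stroke.py
python3 - <<'E'
from stroke import *
stroke()
assert bot.current_opening()>.40
p=bot.current_ee_pos(); bot.line_to((p[0],p[1],.17),max_speed=.2)
place((.5904,-.3555),-.2+np.pi/2,.002+G+.0007,opn=.75,zup=.2)
from stone import look,find
w=look((.5904,-.3555),"w5"); find(w)
bot.goto((*fx(-.0,-.0)+np.array([.04,0]),.30),down(np.pi/2)); w2=snap("wrist","w6"); c=snap("side","p6"); snap("scene","s6")
show([r for r in rects(w2,"white",.072,True,150) if abs(r[1][1]+.1)<.12 and abs(r[1][0]-.64)<.07])
cv2.imwrite("pics/p6c.png",np.hstack([cv2.resize(c["pixels"][140:370,190:430],(400,383)),cv2.resize(w["pixels"][60:310,140:400],(398,383))]))
E
```

```text
F0 -2.07 open 0.437
stack z 0.0856 ee [ 0.6413 -0.1521  0.0861] F 8.0 t 58.4
[(4, np.float64(85.9), np.float64(4.8)), (8, np.float64(85.9), np.float64(4.8)), (12, np.float64(86.0), np.float64(5.0)), (16, np.float64(86.1), np.float64(4.8)), (20, np.float64(86.2), np.float64(4.4)), (24, np.float64(86.2), np.float64(4.7)), (28, np.float64(86.3), np.float64(3.7)), (32, np.float64(86.3), np.float64(2.8)), (36, np.float64(86.3), np.float64(2.7)), (40, np.float64(86.2), np.float64(2.0)), (44, np.float64(86.1), np.float64(2.6)), (48, np.float64(86.1), np.float64(2.1)), (52, np.float64(86.0), np.float64(3.0)), (56, np.float64(86.0), np.float64(2.8)), (60, np.float64(85.9), np.float64(3.7)), (64, np.float64(85.9), np.float64(2.9)), (68, np.float64(85.9), np.float64(3.9)), (72, np.float64(85.7), np.float64(3.1)), (76, np.float64(84.8), np.float64(7.7)), (80, np.float64(84.9), np.float64(6.1)), (84, np.float64(84.8), np.float64(5.8)), (88, np.float64(84.7), np.float64(7.5)), (92, np.float64(84.8), np.float64(6.9)), (96, np.float64(84.8), np.float64(7.8)), (100, np.float64(84.8), np.float64(7.3)), (104, np.float64(84.8), np.float64(7.5)), (108, np.float64(84.9), np.float64(6.3)), (112, np.float64(84.8), np.float64(7.0)), (116, np.float64(84.8), np.float64(7.1)), (120, np.float64(84.8), np.float64(8.3)), (124, np.float64(84.9), np.float64(8.1)), (128, np.float64(85.0), np.float64(8.1)), (132, np.float64(85.0), np.float64(7.8)), (136, np.float64(85.1), np.float64(7.1)), (140, np.float64(85.1), np.float64(6.7)), (144, np.float64(85.1), np.float64(7.5)), (148, np.float64(85.1), np.float64(6.3))]
end F [ 1.2 -2.2  5.1] open 0.432 t 68.6
before 0.431
F [-0.2 -0.3 -0.7]
placed t 74.0
mat
[278. 129.] [ 0.5902 -0.3553] 149x109 a=-0.202
wood
[278. 131.] [ 0.5902 -0.3553] 72x40 a=-0.203
terra
[232. 154.] [ 0.6484 -0.2102] 30x14 a=0.102
[280. 147.] [ 0.64   -0.1512] 63x39 a=-1.460
[371. 133.] [ 0.6213 -0.0333] 159x101 a=-1.459
```

View pics/p6c.png

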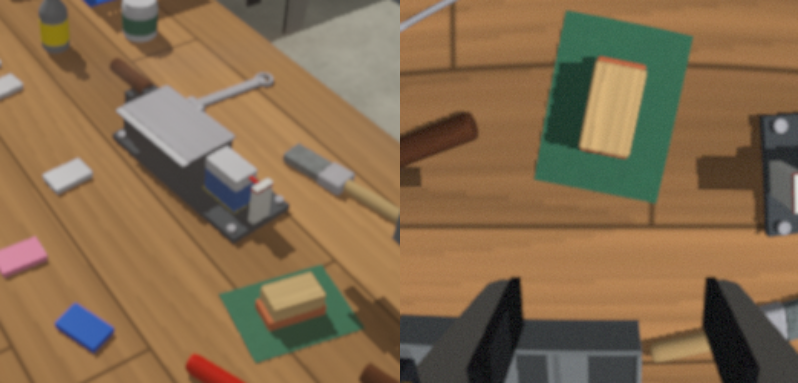

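The stone is flat at the mat centre, (0.590, -0.355), and the stack is unchanged at the mark, (0.640, -0.151). The bystanders visible in the pictures are in place and the arm is clear at z=0.30, so I'm handing in.

```bash
python3 -c "
from workcell import bot
print(bot.current_contact_force(),bot.current_clock()); bot.job_done()"
```

```text
[-0.41345762 -0.49734462 -0.08434441] 75.4333
the job is handed in; nothing more can be done
```

The job is handed in, at 75 s of the 208 s allowed. I stacked two thick and two thin plates on the pad, made two strokes with the stone from the stack to 28 mm past the blade's middle, and put the stone back on its mat.

**Last checks:**
- **Stack:** the top plate is about 1.5 mm from the pad's centre, aligned with the fixture, and at the height of the mark. It did not shift during the strokes.
- **Stone:** it is at the mat's centre to within about 1 mm, flat and upright.
- **Force on the blade:** 5–8 N on both strokes once the stone was on the blade.
- **Bystanders:** I only checked these by eye in the pictures, and saw no change. I did not measure their positions.

**One weak spot:** on the first stroke the force reading fell to about zero in two places: 28–40 mm of travel, with the stone mostly over the stack, and again at 72 mm, as it came off the stack. So contact may have been very light there. I pressed slightly harder on the stack for the second stroke, and it held 2 N or more throughout.

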